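# Bring the raking lamp round to its stop

### The arm

A 6-joint arm with a two-finger parallel gripper is mounted at the origin on a cart in front of the work surface, level with it; the furniture and walls round the work are solid. World frame = base frame: x ahead of the robot, y to its left, z up, the work surface at z = 0. Lengths are in mm, angles in degrees, forces in N, time in s.
With the tool pointing down it reaches from about 350 to 850 mm from the base axis. Payload 8.1 kg.
Tool frame: the origin (TCP) lies between the finger pads; the fingertips stand r.nose_length ahead of it and the grasp point (between the pads) lies 3 mm ahead of it (r.nose_length is the distance from the TCP to the fingertips, in mm); x points along the fingers, y is the direction in which the jaws open and shut, and the axes are right-handed (so a half turn about x gives the same grasp; the last joint's range is limited). The gripper opens to 85 mm and grips with 20 to 120 N. Pads are 22 mm wide; open, the fingers measure 114 mm over their backs; the gripper's body (76 mm by 85 mm) begins 54 mm behind the grasp point. The pads swing forward as they close: fully open they stand 13 mm farther back than shut.
Start: joints at [-69.695, 7.471, 85.268, -0, 87.261, -4.893], TCP at [255.475, -542.898, 223.292] pointing down, gripper open.
Joint ranges: [-169.43, 169.43], [-51.17, 129.36], [1.28, 143.12], [-76.62, 256.62], [0, 156.53], [-152.29, 152.29]. Speed limits (degrees/s): [136.94, 136.94, 159.86, 180, 180, 180].

### API

Orientations are given as [roll, pitch, yaw] about the fixed x, y, z axes, in that order (R = Rz(yaw) Ry(pitch) Rx(roll)).
In Python, from bench import sense, optics, order, r gives the robot as it stands.
- The arm moves only by the tool carry_out, never from a script. Its argument "commands" is one flat list of numbers, 7 for each row, row after row: the shift along the tool's x, y, z in m, then the turn, a rotation vector about the tool's x, y, z in degrees, then the closure, from -1 (fully open) to 1 (shut), so that 0 is half open. A call has 1 to 12 rows; each row is the pose to reach, as a shift and turn from the pose measured when the call began, along the tool's axes at that moment; what a row does not reach only later rows make up. A row lasts 1/8 s, in which the tool goes at most 62.5 mm and 10.7 degrees, less where a joint would pass 70% of its speed; a pose out of reach is approached as far as the arm can. A call with a gripper value outside its range is refused whole. The fingers move at their own pace and stop on an object; "grip_force" is the grip in N (left out, the last holds). Time passes only in rows, so rows that repeat a pose let the fingers close. It gives the time, the measured TCP pose, the force and the opening at its end, in the units of the state.
- sense(): the state, without advancing time (a new reading comes with each control period).
- optics.snapshot(name): name is "scene" or "top" or "wrist"; returns (picture, depth): 400x640x3 uint8, red, green, blue; 400x640 float32, mm along the optical axis (not along the pixel's ray), 0 where there is no reading.
- optics.calibration(name): a dict with "mtx" (3x3 intrinsics, pixels), "extrinsics" (4x4, takes a point from camera to world coordinates). Camera axes: x right, y up, looking along -z (the intrinsics and any distortion apply to the point x, -y, -z); pixel columns grow to the right and rows downward; lengths in mm; the calibration is good to about 2 mm. The wrist camera is an equidistant fisheye: a pixel r from the principal point sees the ray r / f radians off the axis. A picture is of the moment at which its call begins: read the wrist's pose just before it. calibration takes no time and is no camera call; for the wrist camera it gives the pose at the moment of the call.
- order.hand_in(): hands the job in, once; it reports no verdict.
The state is a dict: "time": time; "joint_pos": joint angles; "qd": joint speeds; "joint_efforts": joint torques, N m; "tool_pos": TCP position; "tcp_rot": TCP orientation; "ft_force": force on the tool from outside, world axes, zero at the start; "wrist_torque": the same for the moment, N m; "finger_gap": finger opening in mm.
Only numpy, scipy, OpenCV 4.12 (cv2) and the standard library are available. Lean on these libraries where they do the work, as an engineer would, in place of code of your own. Each camera call takes 0.05 s, during which the arm holds its last target. There are 200 camera calls.

### The job

Take the inspection lamp out of its dock and run its carriage round the curved rods until it rests against the red stop collar, then let go of it. The lamp may or may not be locked in the dock, and only trying to move the carriage tells which; every quarter turn of its square knob locks it or frees it. Do not push the collar out of its setting or shift the sample tin.

Things in the scene. Friction and masses are not known exactly. Their poses are not given: they have to be found in the camera images.
- arc_centre (a point): Centre of the arc of the fixed lamp stand, 50 mm above the worktop. x points to the arc's middle (far side), y to its left, z up. Grey D-shaped base plate, 12 mm thick, 64 mm from here to its straight side, 206 mm to the round one; two bent steel rods 10 mm thick, radii 124 and 176 mm, 50 mm above the worktop, between aluminium end blocks 64 mm high at bearings -1.15 and 1.15 rad
- dock (a point): Floor of the dock, a low dark lock case (31 mm high) on the base plate under the carriage's starting place: 150 mm from the arc centre at bearing -0.87 rad in that frame. Here the lock plate, the hidden foot of the knob, can hold the carriage. The frame is the carriage's in the dock: x radially outwards, y along the rods away from the dock, z up
- carriage (a joint): Angle of the lamp carriage along the arc, rad: 0 in the dock, where it starts; grows anticlockwise from above, away from the dock, to 1.86 (1 rad = 150 mm at the knob). It slides with 2 to 4 N at the knob and stays where it is left. Locked, it gives only about 5 mm (0.035 rad) and stops hard, not yielding to 25 N; free, it runs on
- knob_grip (a point): Centre of the black square lock knob on the carriage, 92 mm above the worktop: grip here both to slide and to turn. Knob 38 x 38 mm over its flats, 30 mm high (76 to 106 mm above the worktop). Frame of the carriage, not turning with the knob: x radially outwards (150 mm from the arc centre), y along the rods away from the dock, z up. At rest the knob's flats lie square to it
- knob_top (a point): Centre of the knob's top, 106 mm above the worktop, same frame. The knob turns without end either way, with a spring click (0.1 to 0.2 N m) each quarter turn; past half-way it clicks on by itself. Two opposite clicks are locked, the two between are free; all four look alike. Turn it with the carriage back in the dock (angle below 0.015). To leave the dock it must be within 20 degrees of a free click
- carriage_top (a point): Middle of the carriage block's top, 68 mm above the worktop, under the knob, same frame. Dark blue block 74 mm (x) by 52 mm (y), brass bushes on the rods; the black lamp barrel (27 mm thick, top 69 mm above the worktop) sticks out of its inner side to 65 mm from the arc centre
- carriage_face (a point): Centre, on the outer rod's axis, of the end face of the brass bush that leads as the carriage leaves the dock and meets the collar. It lies 0.21 rad ahead of the knob about the arc centre, at 176 mm radius
- collar_face (a point): Centre, on the outer rod's axis, of the face of the stop collar that looks to the dock. The collar is red, 25 mm across, 13 mm thick, with a clamp block and a dark thumbscrew head above (82 mm over the worktop). When the carriage touches it, carriage_face and this point are within 2 mm. It is clamped: a push of 10 N for a second or two leaves it, a long hard push shifts it
- stop_collar (a joint): Setting of the stop collar along the arc, rad, growing anticlockwise from above; at 0 its middle is 1.5 rad past the knob's place in the dock. The carriage touches the collar when its own angle is this value plus 1.253
- sample_centre (a point): Centre, half-way up, of the open sample tin of bitumen (56 mm across, 35 mm high) standing loose on the round stage at the arc's centre; leave it there

How it is judged (in metres and radians):
On the way:
1. the carriage has left its dock (value of joint carriage above 0.25 rad), for 0.1 s.
At the end, for the whole second after the job is handed in: the carriage rests against the stop collar (bush and collar faces within 6 mm of each other) and no longer moves (distance between carriage_face and collar_face below 0.006 m and velocity of joint carriage between -0.02 and 0.02 rad/s); the robot touches nothing.
It fails at once if the stop collar is pushed more than 5 mm out of its setting (distance of collar_face from where it was at the start of the episode above 0.005 m).
It fails at once if the sample tin is shifted more than 15 mm (distance of sample_centre from where it was at the start of the episode above 0.015 m).
It also fails if it takes over 48 s, if anything falls off the work surface, if the arm or the gripper's body presses on something with over 40 N, if the wrist force passes 120 N, or if a joint passes its speed limit or range.

## Working session

There is one attempt and no reset: what is moved stays moved. The work goes in short steps, Python scripts to look and compute and a tool call to move; the robot and the scene stay as the last step left them, time stands still between calls to the robot, and variables do not carry over. Pictures are saved under pics/ and viewed, about 8 in all and at most 12, crops included, and the job is handed in when it is done.

Besides the shell and the picture viewer there is one more tool, called after "Call:" as a command line: name --argument value ..., lists and objects as JSON in quotes. carry_out: Moves the arm, as the interface text tells. Its arguments: {"type":"object","properties":{"commands":{"type":"array","items":{"type":"number"}},"grip_force":{"type":"number"}},"required":["commands"]}

```bash
mkdir -p pics; ls
python3 - <<'E'
from bench import sense, optics, order, r
import cv2,numpy as np
for n in ("scene","top"):
    p,d=optics.snapshot(n); c=optics.calibration(n)
    cv2.imwrite(f"pics/{n}0.png",p[:,:,::-1]); np.savez(f"{n}0.npz",p=p,d=d,K=c["mtx"],T=c["extrinsics"]); print(n,c)
print(sense(), r.nose_length)
E
```

```text
pics
scene {'mtx': array([[509.57925681,   0.        , 318.39550852],
       [  0.        , 509.57925681, 198.37167752],
       [  0.        ,   0.        ,   1.        ]]), 'extrinsics': array([[-8.17182670e-01,  4.44775692e-01, -3.66588417e-01,
         2.20985497e+02],
       [-5.76174289e-01, -6.47313882e-01,  4.99006941e-01,
         2.37952725e+02],
       [-1.53516138e-02,  6.18998645e-01,  7.85242005e-01,
         7.67325229e+02],
       [ 0.00000000e+00,  0.00000000e+00,  0.00000000e+00,
         1.00000000e+00]])}
top {'mtx': array([[407.95337082,   0.        , 316.12477259],
       [  0.        , 407.95337082, 196.43667411],
       [  0.        ,   0.        ,   1.        ]]), 'extrinsics': array([[-1.84176612e-01,  9.56857788e-01, -2.24726834e-01,
         3.69759710e+02],
       [-9.82885216e-01, -1.80216174e-01,  3.81940109e-02,
        -1.69144165e+02],
       [-3.95317335e-03,  2.27915126e-01,  9.73672978e-01,
         9.17598552e+02],
       [ 0.00000000e+00,  0.00000000e+00,  0.00000000e+00,
         1.00000000e+00]])}
{'time': 0.1, 'joint_pos': array([-6.96950298e+01,  7.51230467e+00,  8.53248776e+01,  7.03931019e-04,
        8.72592724e+01, -4.89566871e+00]), 'qd': array([ 0.06137992, -0.106476  , -0.15078909,  0.04113504, -0.02667305,
        0.01842032]), 'joint_efforts': array([ 1.47664043e-03, -5.70951068e+01, -5.01942408e+01, -1.70238691e-04,
        8.16840300e-03, -7.01704789e-05]), 'tool_pos': array([ 255.29619967, -542.41497259,  222.31582063]), 'tcp_rot': array([-95.31329641,  89.90354276, 109.88730829]), 'ft_force': array([ 0.18640499,  0.24834272, -0.02781469]), 'wrist_torque': array([-0.00161391,  0.02302891, -0.02228193]), 'finger_gap': 85.59943584842055} 22.0
```

View pics/top0.png

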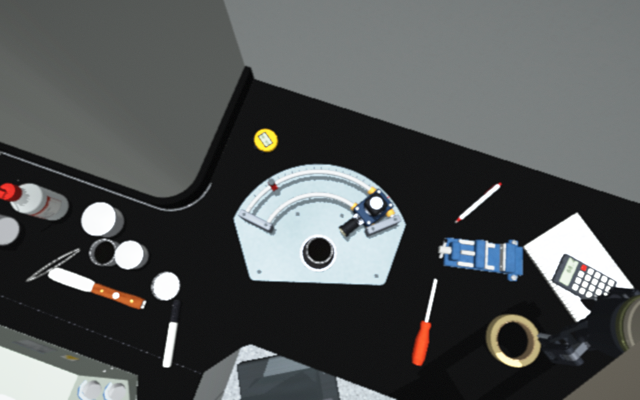

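View pics/scene0.png

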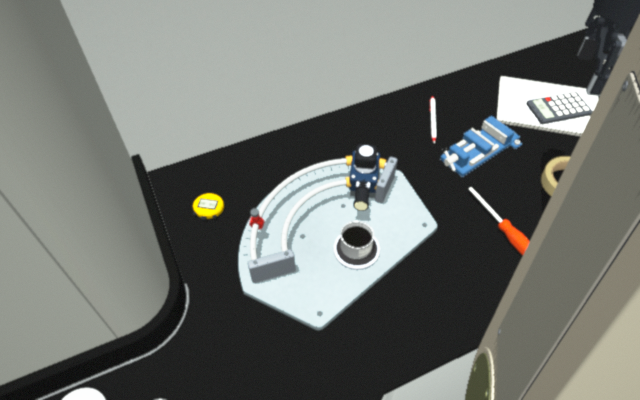

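The top view shows the tin at (319,250), the knob at (376,203) and the red collar at (274,186). In the scene view they are at (356,240), (366,152) and (257,218). The dock is on the robot's right.

```bash
cat > h.py <<'E'
import numpy as np,cv2
def ray(K,T,u,v):
    d=T[:3,:3]@np.array([(u-K[0,2])/K[0,0],-(v-K[1,2])/K[1,1],-1.]); return T[:3,3],d
def onz(K,T,u,v,z):
    o,d=ray(K,T,u,v); return o+d*(z-o[2])/d[2]
def blob(m,u,v,R):
    n,l,s,c=cv2.connectedComponentsWithStats(m.astype(np.uint8)); 
    return [(s[i][4],s[i][:4].tolist(),c[i].round(1).tolist()) for i in range(1,n) if np.hypot(*(c[i]-[u,v]))<R and s[i][4]>3]
E
python3 - <<'E'
from h import *
for n,t,k,cl in (("top",(319,250),(376,203),(274,186)),("scene",(356,240),(366,152),(257,218))):
    f=np.load(n+"0.npz"); p=f["p"].astype(int);K,T,d=f["K"],f["T"],f["d"]
    R,G,B=p[...,0],p[...,1],p[...,2]
    red=(R>100)&(G<70)&(B<80)
    for a in blob(red,*cl,15): print(n,"red",a,onz(K,T,*a[2],55).round(1))
    wh=(p.min(2)>150)
    for a in blob(wh,*k,12): print(n,"white",a,onz(K,T,*a[2],106).round(1))
    dk=p.max(2)<60
    for a in blob(dk,*t,15): print(n,"tindark",a,onz(K,T,*a[2],35).round(1))
    print("d",onz(K,T,*t,35),d[k[1],k[0]],d[t[1],t[0]])
f=np.load("top0.npz");cv2.imwrite("pics/c.png",cv2.resize(f["p"][150:295,225:415,::-1],None,fx=4,fy=4,interpolation=cv2.INTER_CUBIC))
E
```

```text
top red (np.int32(21), [271, 185, 6, 6], [273.8, 187.2]) [ 606.3 -116.    55. ]
top white (np.int32(134), [370, 197, 13, 13], [376.0, 202.7]) [ 521.7 -318.3  106. ]
top tindark (np.int32(105890), [0, 66, 640, 334], [320.3, 264.1]) [ 425.7 -185.2   35. ]
top tindark (np.int32(407), [308, 238, 23, 23], [319.0, 249.3]) [ 457.2 -188.3   35. ]
top tindark (np.int32(111), [304, 248, 29, 20], [315.5, 261.8]) [ 432.4 -176.    35. ]
d [ 455.76213505 -188.0157411    35.        ] 831.438 874.10876
scene red (np.int32(85), [251, 216, 12, 12], [257.1, 220.9]) [ 612.2 -114.4   55. ]
scene white (np.int32(137), [359, 145, 15, 12], [365.8, 150.3]) [ 522.9 -319.3  106. ]
scene tindark (np.int32(84344), [0, 0, 640, 400], [342.9, 246.0]) [ 468.9 -166.7   35. ]
scene tindark (np.int32(398), [343, 227, 28, 19], [356.5, 236.1]) [ 460.8 -196.9   35. ]
d [ 457.19198329 -189.61295524   35.        ] 903.1843 866.7439
```

View pics/c.png

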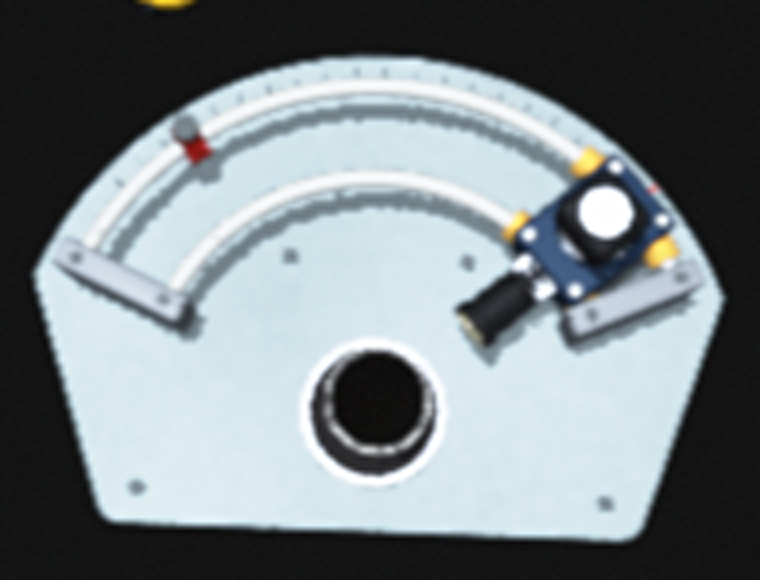

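Crop: the knob's white cap and barrel are on the right, with the bushes in brass. The collar is at the upper left and the tin in the middle. Next I fit the arc centre and yaw from the plate outline.

Run:
```python
from h import *
from scipy.optimize import least_squares
f=np.load("top0.npz"); p=f["p"];K,T=f["K"],f["T"]
m=(p[...,2]>110).astype(np.uint8)
m=cv2.morphologyEx(m,cv2.MORPH_CLOSE,np.ones((9,9)))
n,l,s,c=cv2.connectedComponentsWithStats(m); i=l[270,350]
cs,_=cv2.findContours((l==i).astype(np.uint8),cv2.RETR_EXTERNAL,cv2.CHAIN_APPROX_NONE)
q=max(cs,key=len)[:,0]; P=np.array([onz(K,T,u,v,12)[:2] for u,v in q])
a=P[(q[:,1]<200)]
r=least_squares(lambda x:np.hypot(*(a-x[:2]).T)-206,[457,-188],loss='soft_l1',f_scale=1);print("centre",r.x,np.abs(r.fun).mean())
r=least_squares(lambda x:np.hypot(*(a-x[:2]).T)-x[2],[457,-188,200],loss='soft_l1',f_scale=1);print("free",r.x)
b=P[(q[:,1]>275)&(q[:,0]>265)&(q[:,0]<370)];vx,vy,x0,y0=cv2.fitLine(b.astype(np.float32),cv2.DIST_HUBER,0,.01,.01).ravel()
print("edge angle",np.degrees(np.arctan2(vy,vx)),x0,y0, "dist to",(np.array([457,-188])-[x0,y0])@[-vy,vx])
# rod points
```

```text
centre [ 452.30171819 -184.79143413] 0.5534928667794794
free [ 450.79477065 -184.51931418  207.35443857]
edge angle 77.36158 389.87564 -172.5738 dist to -68.87316850872935
```

```bash
cat >> h.py <<'E'
from scipy.spatial.transform import Rotation as Ro
C=np.array([452.4,-185.0]); Y0=-12.6-np.degrees(.87)
def tgt(th,z,dr=0,r=150,jaw=0):
    """carriage angle th rad; jaw=bearing of tool y relative to radial, deg"""
    b=np.radians(Y0)+th; pos=np.array([*(C+r*np.array([np.cos(b),np.sin(b)])),z])
    j=b+np.radians(jaw); x=np.array([0,0,-1.]); y=np.array([np.cos(j),np.sin(j),0])
    return pos,np.column_stack([x,y,np.cross(x,y)])
def row(s,pos,R):
    Rc=Ro.from_euler('xyz',s['tcp_rot'],degrees=True).as_matrix()
    return np.r_[Rc.T@(pos-s['tool_pos'])/1000, Ro.from_matrix(Rc.T@R).as_rotvec(degrees=True)].round(4)
E
python3 - <<'E'
from h import *
from bench import sense
s=sense(); Rc=Ro.from_euler('xyz',s['tcp_rot'],degrees=True).as_matrix(); print(Rc.round(3), "tool y bearing",np.degrees(np.arctan2(Rc[1,1],Rc[0,1])))
for j in (0,90,180,-90): print(j,row(s,*tgt(0,170,jaw=j)))
print(tgt(0,170)[0],tgt(1.26,95)[0])
E
```

```text
[[-0.001  0.426 -0.905]
 [ 0.002 -0.905 -0.426]
 [-1.    -0.002 -0.   ]] tool y bearing -64.79938781748834
0 [ 0.0525 -0.0895 -0.3367 -2.3521 -0.0109  0.0958]
90 [ 5.2500e-02 -8.9500e-02 -3.3670e-01 -9.2352e+01 -8.4300e-02  6.7100e-02]
180 [ 5.250000e-02 -8.950000e-02 -3.367000e-01  1.776479e+02  1.486000e-01
  1.690000e-02]
-90 [ 5.25000e-02 -8.95000e-02 -3.36700e-01  8.76479e+01  6.63000e-02
  8.34000e-02]
[ 521.78457663 -317.98789616  170.        ] [ 600.2354682 -159.609562    95.       ]
```

Call:
carry_out --commands '[0,-0.0895,-0.3367,-2.35,0,0.1,-1,0.02,-0.0895,-0.3367,-2.35,0,0.1,-1,0.05,-0.0895,-0.3367,-2.35,0,0.1,-1,0.05,-0.0895,-0.3367,-2.35,0,0.1,-1,0.05,-0.0895,-0.3367,-2.35,0,0.1,-1,0.05,-0.0895,-0.3367,-2.35,0,0.1,-1,0.05,-0.0895,-0.3367,-2.35,0,0.1,-1,0.05,-0.0895,-0.3367,-2.35,0,0.1,-1,0.05,-0.0895,-0.3367,-2.35,0,0.1,-1,0.05,-0.0895,-0.3367,-2.35,0,0.1,-1]'

```text
time: 1.35
tool_pos: [521.2, -319.0, 172.9]
tcp_rot: [116.7, 90.0, -35.9]
ft_force: [0.4, -0.6, 0.2]
finger_gap: 85.3
```

Run:
```python
from h import *
from bench import sense,optics
s=sense(); print(s['tool_pos'],s['ft_force'],row(s,*tgt(0,96)))
c=optics.calibration("wrist");p,d=optics.snapshot("wrist"); print(c)
cv2.imwrite("pics/w1.png",p[:,:,::-1])
```

```text
[ 521.20409625 -319.04900391  172.92651373] [ 0.40924167 -0.56842629  0.17981542] [ 0.0769 -0.0007 -0.001  -0.1009 -0.0179 -0.0357]
{'mtx': array([[309.70691629,   0.        , 321.34341522],
       [  0.        , 309.70691629, 198.16385747],
       [  0.        ,   0.        ,   1.        ]]), 'extrinsics': array([[ 4.60850914e-01,  8.49581879e-01,  2.56567860e-01,
         5.86157315e+02],
       [-8.87476937e-01,  4.40827152e-01,  1.34373017e-01,
        -2.84539132e+02],
       [ 1.05880168e-03, -2.89623986e-01,  9.57139920e-01,
         3.25217229e+02],
       [ 0.00000000e+00,  0.00000000e+00,  0.00000000e+00,
         1.00000000e+00]])}
```

View pics/w1.png

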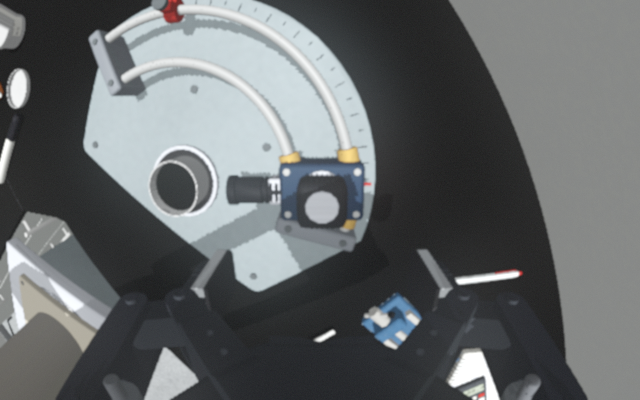

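The wrist view shows the knob cap at (322,209), centred between the fingers with its flats square. By ray it lies at about (520,-319), which agrees with the estimate. I'll descend and grip.

Call:
carry_out --commands '[0.04,0,-0.001,0,0,0,-1,0.06,0,-0.001,0,0,0,-1,0.076,0,-0.001,0,0,0,-1,0.076,0,-0.001,0,0,0,-1,0.076,0,-0.001,0,0,0,0.1,0.076,0,-0.001,0,0,0,0.3,0.076,0,-0.001,0,0,0,1,0.076,0,-0.001,0,0,0,1,0.076,0,-0.001,0,0,0,1,0.076,0,-0.001,0,0,0,1]' --grip_force 40

```text
time: 2.65
tool_pos: [522.8, -318.6, 98.0]
tcp_rot: [126.7, 89.9, -25.8]
ft_force: [-0.4, 2.0, 6.1]
finger_gap: 0.1
```

Run:
```python
from h import *
from bench import sense
s=sense(); p=s['tool_pos'];print(p,s['ft_force'],s['wrist_torque'],s['finger_gap'])
r=np.hypot(*(p[:2]-C));print("r",r,"bearing",np.degrees(np.arctan2(*(p[:2]-C)[::-1])),Y0)
for t in (.03,.06,.09,.12): print(t,row(s,*tgt(t,p[2],r=r)))
```

```text
[ 522.79666207 -318.56564379   97.99792575] [-0.41092692  2.03234892  6.11216615] [ 0.44834935  0.14691492 -0.09846871] 0.051268630643309686
r 150.98169171473023 bearing -62.2082287792329 -62.447328176381625
0.03 [ 0.0000e+00 -1.0000e-04 -3.9000e-03 -1.8008e+00 -6.7500e-02 -9.3400e-02]
0.06 [ 0.0000e+00 -3.0000e-04 -8.4000e-03 -3.5197e+00 -6.6100e-02 -9.4400e-02]
0.09 [ 0.0000e+00 -6.0000e-04 -1.2900e-02 -5.2386e+00 -6.4700e-02 -9.5400e-02]
0.12 [ 0.0000e+00 -1.1000e-03 -1.7400e-02 -6.9575e+00 -6.3200e-02 -9.6400e-02]
```

The fingers closed completely, so they missed the knob. I'll look.

Run:
```python
from h import *
from bench import sense,optics
a=[]
p,d=optics.snapshot("scene");a.append(cv2.resize(p[100:280,220:460],(600,450)))
p,d=optics.snapshot("wrist");a.append(cv2.resize(p[:, :],(600,375))[:, :])
cv2.imwrite("pics/a2.png",np.vstack([a[0][75:375],a[1][75:]])[:,:,::-1])
```

```text
(no output)
```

View pics/a2.png

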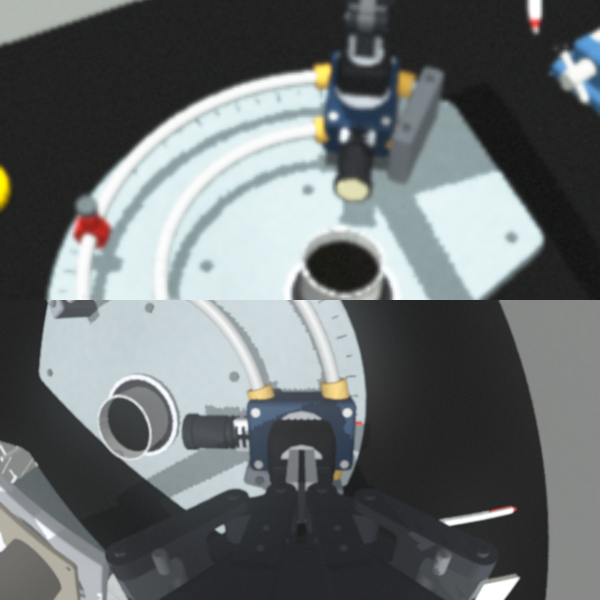

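Run:
```python
from h import *
from bench import sense,optics
f=np.load("top0.npz");K,T,d=f["K"],f["T"],f["d"]
def pts(K,T,d,u,v):
    o,dr=ray(K,T,u,v);return o+dr*d[v,u]
for v in range(190,224,3): print(v,[tuple(int(x) for x in pts(K,T,d,u,v)) for u in range(364,392,4)])
print(sense()['joint_pos'],sense()['tool_pos'])
p,d=optics.snapshot("wrist");c=optics.calibration("wrist");K,T=c["mtx"],c["extrinsics"]
print(T[:3,3])
cv2.imwrite("pics/w3.png",cv2.resize(p[190:330,220:420,::-1],None,fx=4,fy=4,interpolation=cv2.INTER_CUBIC))
def wp(u,v):
    x,y=u-K[0,2],v-K[1,2];q=np.hypot(x,y)+1e-9;t=q/K[0,0];dr=np.array([np.tan(t)*x/q,-np.tan(t)*y/q,-1]);return T[:3,3]+T[:3,:3]@dr*d[v,u]
for v in range(200,340,8): print(v,[tuple(int(x) for x in wp(u,v)) for u in (290,300,310,321,332,345)])
```

```text
190 [(572, -314, 15), (562, -317, 52), (558, -323, 62), (556, -331, 66), (554, -339, 68), (566, -361, 3), (565, -371, 0)]
193 [(565, -313, 14), (556, -315, 51), (551, -321, 68), (541, -322, 106), (547, -337, 69), (557, -358, 13), (558, -369, 1)]
196 [(559, -312, 11), (546, -311, 67), (537, -313, 104), (534, -320, 109), (533, -329, 106), (539, -345, 68), (549, -365, 11)]
199 [(542, -302, 64), (532, -304, 104), (530, -311, 108), (528, -319, 110), (527, -327, 108), (526, -336, 103), (531, -351, 68)]
202 [(529, -295, 98), (525, -302, 106), (524, -310, 106), (522, -318, 107), (521, -326, 108), (520, -334, 105), (525, -350, 69)]
205 [(524, -295, 88), (520, -301, 104), (518, -309, 106), (516, -316, 108), (515, -324, 108), (513, -333, 106), (519, -349, 67)]
208 [(522, -297, 67), (514, -300, 101), (512, -307, 106), (510, -315, 106), (509, -323, 106), (508, -332, 103), (512, -347, 69)]
211 [(515, -296, 67), (513, -304, 69), (506, -306, 105), (504, -314, 107), (503, -323, 102), (508, -338, 67), (507, -347, 63)]
214 [(509, -295, 67), (508, -303, 67), (502, -307, 93), (499, -313, 103), (503, -328
[... 1909 characters left out ...]
316, 156), (536, -320, 156)]
296 [(527, -303, 161), (529, -306, 161), (531, -309, 161), (522, -317, 145), (534, -316, 161), (535, -320, 160)]
304 [(532, -302, 172), (530, -306, 167), (530, -309, 165), (518, -320, 144), (534, -315, 166), (539, -317, 171)]
312 [(532, -302, 176), (534, -304, 177), (530, -309, 169), (514, -321, 145), (533, -316, 169), (540, -316, 176)]
320 [(533, -302, 181), (534, -305, 180), (528, -310, 170), (406, -378, 1), (531, -317, 170), (540, -316, 181)]
328 [(533, -302, 185), (535, -304, 185), (514, -317, 157), (397, -383, 1), (517, -325, 156), (540, -315, 184)]
336 [(533, -302, 188), (534, -305, 188), (513, -317, 161), (386, -388, 1), (517, -325, 161), (539, -315, 187)]
```

View pics/w3.png

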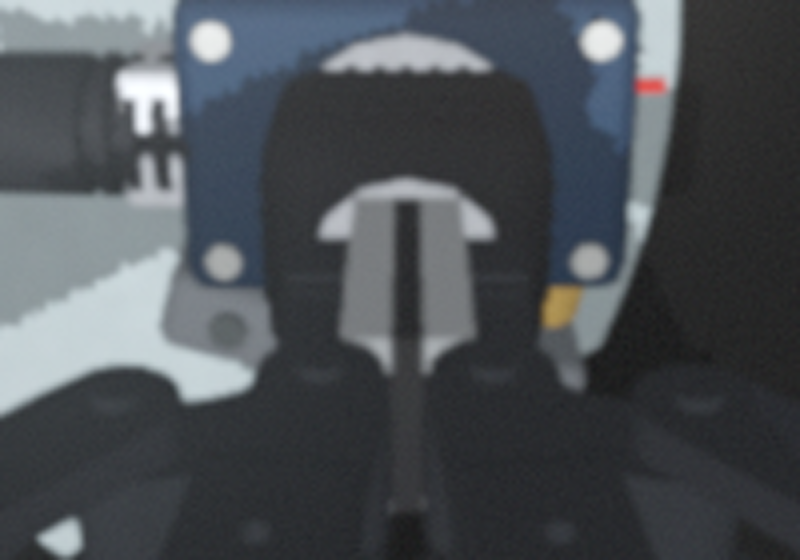

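The fingers are shut, and the depth places their tips on the knob's top at about 107 mm. That contradicts the TCP reading of 98. I'll lift and measure where the tips really are relative to the TCP.

Call:
carry_out --commands '[-0.04,0,0,0,0,0,1,-0.07,0,0,0,0,0,1,-0.07,0,0,0,0,0,1,-0.07,0,0,0,0,0,1]'

```text
time: 3.3
tool_pos: [522.4, -318.4, 167.4]
tcp_rot: [128.7, 89.9, -23.9]
ft_force: [0.2, 0.2, -0.2]
finger_gap: -0.1
```

```bash
cat > w.py <<'E'
from h import *
from bench import sense,optics
import sys
s=sense();c=optics.calibration("wrist");p,d=optics.snapshot("wrist");K,T=c["mtx"],c["extrinsics"]
print(s['time'],s['tool_pos'],s['ft_force'],s['finger_gap'])
v,u=np.mgrid[0:400,0:640]; x,y=u-K[0,2],v-K[1,2];q=np.hypot(x,y)+1e-9;t=np.minimum(q/K[0,0],1.4)
P=np.stack([np.tan(t)*x/q,-np.tan(t)*y/q,-np.ones_like(q)],-1)*d[...,None]@T[:3,:3].T+T[:3,3]
Rc=Ro.from_euler('xyz',s['tcp_rot'],degrees=True).as_matrix()
Q=(P-s['tool_pos'])@Rc   # tool-frame points
cv2.imwrite(f"pics/{sys.argv[1]}.png",p[:,:,::-1]); np.savez(sys.argv[1],P=P,Q=Q,p=p)
E
python3 w.py w4
python3 - <<'E'
import numpy as np
f=np.load("w4.npz");Q=f["Q"]
for v in range(200,300,6): print(v,[tuple(int(x) for x in Q[v,u]) for u in (290,300,310,321,332,345)])
m=(abs(Q[...,1])<60)&(abs(Q[...,2])<25)&(Q[...,0]<45)
print(np.percentile(Q[m][:,0],[90,99,100]))
E
```

```text
3.3 [ 522.40728972 -318.36806698  167.37199537] [ 0.19387465  0.16067906 -0.19960095] -0.1387139404357842
200 [(97, -27, 3), (60, -15, -7), (60, -8, -7), (58, 0, -8), (58, 7, -8), (61, 16, -7)]
206 [(98, -27, 9), (61, -16, -2), (59, -8, -3), (59, 0, -3), (59, 7, -3), (61, 16, -2)]
212 [(98, -27, 14), (60, -16, 1), (59, -8, 0), (58, 0, 0), (57, 7, 0), (61, 16, 1)]
218 [(98, -27, 20), (61, -16, 6), (58, -8, 5), (59, 0, 5), (59, 7, 5), (62, 17, 6)]
224 [(103, -28, 28), (61, -16, 11), (60, -8, 10), (59, 0, 10), (60, 7, 10), (62, 17, 11)]
230 [(102, -28, 33), (62, -16, 16), (61, -8, 15), (61, 0, 15), (60, 7, 15), (106, 20, 35)]
236 [(102, -28, 39), (102, -19, 38), (102, -10, 39), (102, 0, 38), (103, 9, 39), (107, 21, 41)]
242 [(153, -34, 69), (102, -19, 45), (-17, -5, -10), (-18, 0, -11), (-17, 4, -10), (100, 20, 44)]
248 [(153, -34, 76), (153, -23, 76), (-24, -5, -11), (-24, 0, -10), (-22, 4, -10), (99, 20, 49)]
254 [(152, -35, 83), (-22, -10, -6), (-30, -5, -10), (-30, 0, -10), (-29, 4, -10), (-22, 10, -6)]
260 [(154, -35, 91), (-28, -10, -6), (-35, -5, -10), (-36, 0, -11), (-35, 3, -10), (-27, 10, -6)]
266 [(154, -35, 99), (-34, -9, -6), (-40, -5, -10), (-40, 0, -10), (-40, 3, -10), (-33, 9, -6)]
272 [(-37, -13, -5), (-38, -9, -6), (-45, -5, -10), (-45, 0, -10), (-45, 3, -10), (-38, 9, -6)]
278 [(-52, -12, -11), (-53, -8, -12), (-51, -4, -11), (-45, 0, -7), (-50, 3, -11), (-54, 8, -13)]
284 [(-56, -11, -11), (-57, -8, -12), (-56, -4, -11), (-47, 0, -6), (-55, 3, -11), (-56, 8, -12)]
290 [(-60, -11, -11), (-59, -8, -11), (-60, -4, -11), (-46, 0, -2), (-59, 3, -11), (-59, 7, -11)]
296 [(-63, -11, -11), (-62, -7, -11), (-62, -4, -10), (-46, 0, 0), (-64, 3, -12), (-63, 7, -11)]
[-59.68685134 -23.66462425 -13.63018416]
```

The wrist depth puts the shut tips about 10 mm behind the reported TCP, where the text says 22 mm ahead. The contact on the knob at TCP z=98 agrees with that. I'll check `r` for more data.

Run:
```python
from bench import r,sense
for a in dir(r):
    if not a.startswith('__'): print(a, getattr(r,a))
```

```text
PlanningError <class 'bench.PlanningError'>
nose_length 22.0
```

Call:
carry_out --commands '[0,0,0,0,0,0,-1,0,0,0,0,0,0,-1,0,0,0,0,0,0,-1,0,0,0,0,0,0,-1,0,0,0,0,0,0,-0.1,0,0,0,0,0,0,-0.1,0,0,0,0,0,0,-0.1]'

```text
time: 4.22
tool_pos: [522.0, -318.1, 166.7]
tcp_rot: [-171.0, 90.0, 36.4]
ft_force: [0.5, -0.3, 0.7]
finger_gap: 47.0
```

```bash
python3 w.py w5
python3 - <<'E'
import numpy as np
f=np.load("w5.npz");Q=f["Q"]
m=(abs(Q[...,1])<60)&(abs(Q[...,2])<18)&(Q[...,0]<40)&(Q[...,0]>-50)
v,u=np.where(m); o=np.argsort(-Q[m][:,0])[:400:8]
for i in o[:25]: print(v[i],u[i],Q[v[i],u[i]].round())
E
```

```text
4.225 [ 522.04768552 -318.10300306  166.66720871] [ 0.536335   -0.3028382   0.70877115] 46.965571519742625
250 368 [-11.  23.  -3.]
255 367 [-13.  23.  -1.]
256 368 [-13.  23.  -1.]
257 368 [-13.  23.  -0.]
242 274 [-14. -24.  -9.]
262 275 [-14. -24.   2.]
249 369 [-15.  23.  -5.]
241 375 [-15.  26. -10.]
247 369 [-15.  23.  -7.]
266 275 [-15. -24.   4.]
275 367 [-15.  23.   9.]
243 274 [-16. -24.  -9.]
274 367 [-16.  23.   8.]
241 262 [-16. -30. -10.]
250 369 [-16.  23.  -6.]
241 381 [-17.  29. -11.]
260 274 [-17. -24.  -0.]
279 367 [-17.  23.  11.]
242 380 [-17.  28. -10.]
242 270 [-17. -25. -11.]
242 376 [-18.  26. -11.]
276 275 [-18. -24.   8.]
263 368 [-18.  23.   1.]
243 264 [-18. -28. -10.]
265 368 [-18.  23.   2.]
```

View pics/w5.png

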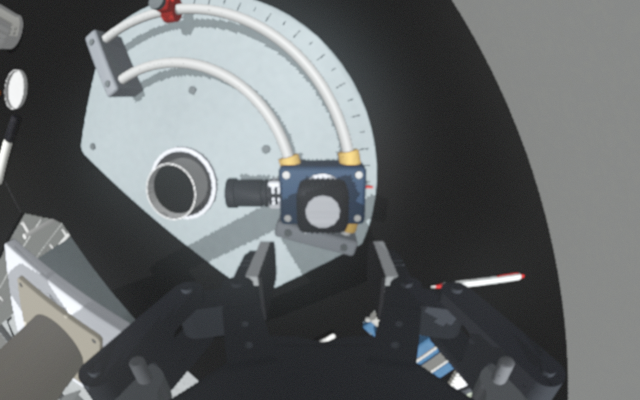

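The view shows the open fingers with tips 14 mm behind the TCP at a 47 mm gap, and the knob at (323,210) still centred. I'll descend to TCP z of about 67, which puts the tips at about 79, and grip there.

Call:
carry_out --commands '[0.03,0,0,0,0,0,-0.5,0.05,0,0,0,0,0,-0.5,0.065,0,0,0,0,0,-0.5,0.08,0,0,0,0,0,-0.5,0.09,0,0,0,0,0,-0.5,0.1,0,0,0,0,0,-0.5,0.1,0,0,0,0,0,-0.5]'

```text
time: 5.15
tool_pos: [521.6, -317.7, 65.8]
tcp_rot: [-78.0, 89.9, 129.5]
ft_force: [-1.2, 0.3, 0.8]
finger_gap: 64.1
```

Call:
carry_out --commands '[0,0,0,0,0,0,1,0,0,0,0,0,0,1,0,0,0,0,0,0,1,0,0,0,0,0,0,1,0,0,0,0,0,0,1]' --grip_force 40

```text
time: 5.78
tool_pos: [522.3, -318.7, 66.8]
tcp_rot: [114.7, 89.9, -37.8]
ft_force: [2.4, -5.6, 2.3]
finger_gap: 37.5
```

```bash
cat > st.py <<'E'
from h import *
from bench import sense
import sys
s=sense(); p=s['tool_pos'];print(s['time'],p.round(1),s['ft_force'].round(1),s['wrist_torque'].round(2),s['finger_gap'],"q6",s['joint_pos'][5].round(1))
r=np.hypot(*(p[:2]-C));b=np.arctan2(*(p[:2]-C)[::-1]);print("r",r,"th",b-np.radians(Y0))
Rc=Ro.from_euler('xyz',s['tcp_rot'],degrees=True).as_matrix();print("jaw-bearing",np.degrees(np.arctan2(Rc[1,1],Rc[0,1]))-np.degrees(b))
for t in map(float,sys.argv[1:]): print(t,row(s,*tgt(t,p[2])))
E
python3 st.py 0 .03 .06 .09 .12
```

```text
5.775 [ 522.3 -318.7   66.8] [ 2.4 -5.6  2.3] [-0.62 -0.34  0.03] 37.51348490650376 q6 26.4
r 150.83843120005207 th 0.001140676833515819
jaw-bearing -0.15909667901809854
0.0 [-0.     -0.0008  0.0002 -0.0937 -0.0267 -0.058 ]
0.03 [ 0.0000e+00 -9.0000e-04 -4.3000e-03 -1.8126e+00 -2.5800e-02 -5.8400e-02]
0.06 [ 0.0000e+00 -1.1000e-03 -8.8000e-03 -3.5315e+00 -2.4900e-02 -5.8700e-02]
0.09 [ 0.0000e+00 -1.5000e-03 -1.3300e-02 -5.2503e+00 -2.4000e-02 -5.9100e-02]
0.12 [ 0.0000e+00 -1.9000e-03 -1.7800e-02 -6.9692e+00 -2.3100e-02 -5.9500e-02]
```

Gripped: the gap is 37.5 mm. Now a gentle test pull along the rods.

Call:
carry_out --commands '[0,0,-0.002,-0.8,0,0,1,0,0,-0.004,-1.6,0,0,1,0,-0.0001,-0.006,-2.3,0,0,1,0,-0.0002,-0.008,-3.1,0,0,1,0,-0.0002,-0.008,-3.1,0,0,1]'

```text
time: 6.4
tool_pos: [529.6, -314.6, 66.8]
tcp_rot: [124.0, 89.9, -25.5]
ft_force: [0.8, -2.9, 0.3]
finger_gap: 37.3
```

```bash
python3 st.py 0 .07 .1 .15
```

```text
6.4 [ 529.6 -314.6   66.8] [ 0.8 -2.9  0.3] [-0.33 -0.06  0.05] 37.29730155520879 q6 23.9
r 150.8448021818128 th 0.056614742854427025
jaw-bearing -0.2047488375065285
0.0 [-0.0000e+00 -1.1000e-03  8.5000e-03  3.0391e+00 -4.3000e-02 -6.0400e-02]
0.07 [ 0.000e+00 -9.000e-04 -2.000e-03 -9.716e-01 -4.090e-02 -6.190e-02]
0.1 [ 0.0000e+00 -1.0000e-03 -6.5000e-03 -2.6905e+00 -4.0000e-02 -6.2500e-02]
0.15 [ 0.0000e+00 -1.5000e-03 -1.4000e-02 -5.5553e+00 -3.8400e-02 -6.3500e-02]
```

It moved 8.3 mm at about 3 N with no hard stop, so the lamp is free. I'll run along the arc.

```bash
cat > arc.py <<'E'
from h import *
from bench import sense
import sys
a,b,n,r=map(float,sys.argv[1:5]); s=sense()
for t in np.linspace(a,b,int(n)): print(round(t,3),row(s,*tgt(t,s['tool_pos'][2],r=r)).round(4).tolist())
E
python3 arc.py .12 .78 12 150.8
```

```text
0.12 [0.0, -0.0004, -0.0096, -3.8364, -0.0393, -0.0629]
0.18 [0.0, -0.0013, -0.0186, -7.2742, -0.0375, -0.0641]
0.24 [0.0, -0.0027, -0.0275, -10.7119, -0.0355, -0.0652]
0.3 [0.0, -0.0046, -0.0363, -14.1497, -0.0336, -0.0663]
0.36 [0.0, -0.0071, -0.045, -17.5874, -0.0316, -0.0674]
0.42 [0.0, -0.0101, -0.0536, -21.0252, -0.0297, -0.0684]
0.48 [0.0, -0.0136, -0.0619, -24.4629, -0.0277, -0.0694]
0.54 [0.0, -0.0176, -0.07, -27.9007, -0.0256, -0.0704]
0.6 [0.0, -0.022, -0.0779, -31.3384, -0.0236, -0.0713]
0.66 [0.0, -0.027, -0.0855, -34.7762, -0.0215, -0.0722]
0.72 [0.0, -0.0324, -0.0927, -38.2139, -0.0194, -0.073]
0.78 [0.0, -0.0382, -0.0997, -41.6516, -0.0172, -0.0738]
```

Call:
carry_out --commands '[0,-0.0004,-0.0096,-3.8,0,0,1,0,-0.0013,-0.0186,-7.3,0,0,1,0,-0.0027,-0.0275,-10.7,0,0,1,0,-0.0046,-0.0363,-14.1,0,0,1,0,-0.0071,-0.045,-17.6,0,0,1,0,-0.0101,-0.0536,-21,0,0,1,0,-0.0136,-0.0619,-24.5,0,0,1,0,-0.0176,-0.07,-27.9,0,0,1,0,-0.022,-0.0779,-31.3,0,0,1,0,-0.027,-0.0855,-34.8,0,0,1,0,-0.0324,-0.0927,-38.2,0,0,1,0,-0.0382,-0.0997,-41.7,0,0,1]'

```text
time: 7.9
tool_pos: [596.0, -230.7, 66.8]
tcp_rot: [72.2, 89.9, -35.4]
ft_force: [-0.9, -4.0, 2.9]
finger_gap: 37.6
```

```bash
python3 st.py; python3 arc.py .82 1.18 9 150.5
python3 - <<'E'
from h import *
from bench import optics
p,d=optics.snapshot("top");c=optics.calibration("top");K,T=c["mtx"],c["extrinsics"]
q=p.astype(int);red=(q[...,0]>100)&(q[...,1]<70)&(q[...,2]<80)
for a in blob(red,274,186,15):print(a,onz(K,T,*a[2],55))
cv2.imwrite("pics/t6.png",cv2.resize(p[150:295,225:415,::-1],None,fx=4,fy=4,interpolation=cv2.INTER_CUBIC))
E
```

```text
7.9 [ 596.  -230.7   66.8] [-0.9 -4.   2.9] [-0.45  0.46  0.02] 37.593459919003585 q6 -8.1
r 150.65182691650998 th 0.7818459983853828
jaw-bearing 0.051254626361686206
0.82 [-0.0, -0.0003, -0.0057, -2.1348, 0.0175, -0.0512]
0.865 [-0.0, -0.0007, -0.0125, -4.7131, 0.0186, -0.0509]
0.91 [-0.0, -0.0014, -0.0192, -7.2914, 0.0198, -0.0504]
0.955 [-0.0, -0.0024, -0.0259, -9.8697, 0.0209, -0.05]
1.0 [-0.0, -0.0037, -0.0326, -12.4481, 0.022, -0.0496]
1.045 [-0.0, -0.0053, -0.0392, -15.0264, 0.0232, -0.0491]
1.09 [-0.0, -0.0072, -0.0457, -17.6047, 0.0243, -0.0486]
1.135 [-0.0, -0.0094, -0.0521, -20.183, 0.0254, -0.0481]
1.18 [-0.0, -0.0119, -0.0584, -22.7613, 0.0265, -0.0476]
(np.int32(23), [271, 185, 7, 6], [273.9, 187.4]) [ 605.83950068 -116.09327323   55.        ]
```

View pics/t6.png

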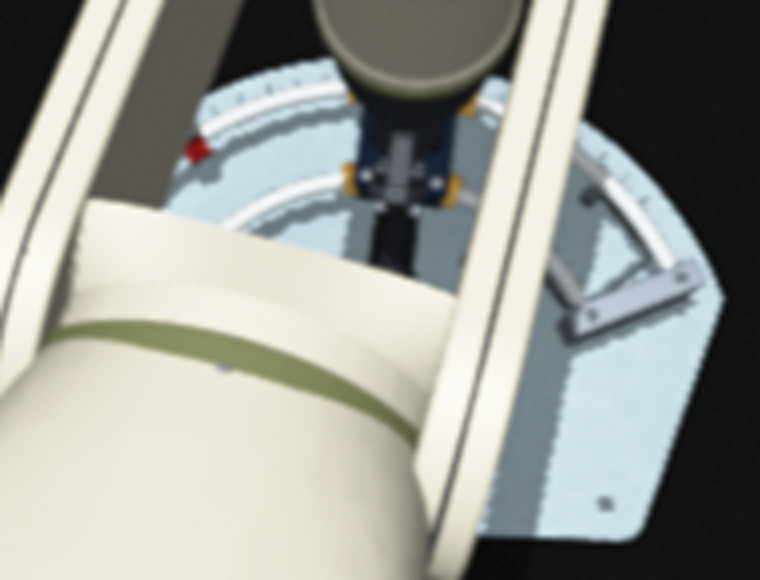

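The carriage came along to 0.78 rad and the collar is unmoved. I'll continue to 1.18 and then look at the gap from the wrist.

Call:
carry_out --commands '[0,-0.0003,-0.0057,-2.1,0,0,1,0,-0.0007,-0.0125,-4.7,0,0,1,0,-0.0014,-0.0192,-7.3,0,0,1,0,-0.0024,-0.0259,-9.9,0,0,1,0,-0.0037,-0.0326,-12.4,0,0,1,0,-0.0053,-0.0392,-15,0,0,1,0,-0.0072,-0.0457,-17.6,0,0,1,0,-0.0094,-0.0521,-20.2,0,0,1,0,-0.0119,-0.0584,-22.8,0,0,1,0,-0.0119,-0.0584,-22.8,0,0,1]'

```text
time: 9.2
tool_pos: [601.9, -168.8, 66.7]
tcp_rot: [-176.0, 89.9, 99.5]
ft_force: [-4.5, 0.4, 5.4]
finger_gap: 37.6
```

```bash
python3 st.py; python3 arc.py 1.20 1.28 5 150.5; python3 w.py w7;python3 - <<'E'
from h import *
f=np.load("w7.npz");p=f["p"];cv2.imwrite("pics/w7c.png",cv2.resize(p[130:280,240:440,::-1],None,fx=4,fy=4,interpolation=cv2.INTER_CUBIC))
P=f["P"];q=p.astype(int)
b=np.degrees(np.arctan2(P[...,1]-C[1],P[...,0]-C[0]))
r=np.hypot(P[...,1]-C[1],P[...,0]-C[0])
red=(q[...,0]>90)&(q[...,1]<60)&(q[...,2]<70)&(r<200)&(P[...,2]>35)&(P[...,2]<75)
br=(q[...,0]>120)&(q[...,2]<90)&(q[...,1]>80)&(r>160)&(r<190)&(P[...,2]>35)&(P[...,2]<75)
for n,m in(("red",red),("brass",br)):
    print(n,m.sum(),"bearing rad minus knob0",(np.radians(np.percentile(b[m],[1,5,50,95,99])-Y0)).round(3),"r",np.percentile(r[m],[5,50,95]).round(),"z",np.percentile(P[m][:,2],[5,95]).round())
E
```

```text
9.2 [ 601.9 -168.8   66.7] [-4.5  0.4  5.4] [0.07 0.97 0.1 ] 37.57326227698185 q6 -26.0
r 150.3800043579159 th 1.1977940012671426
jaw-bearing -0.6263741060637749
1.2 [0.0, 0.0001, -0.0003, -0.7528, -0.0898, 0.0056]
1.22 [0.0, 0.0, -0.0033, -1.8987, -0.0899, 0.0047]
1.24 [0.0, -0.0001, -0.0063, -3.0446, -0.0899, 0.0038]
1.26 [0.0, -0.0003, -0.0094, -4.1905, -0.09, 0.0029]
1.28 [0.0, -0.0005, -0.0124, -5.3364, -0.09, 0.002]
9.2 [ 601.90574363 -168.8080782    66.70868913] [-4.48410154  0.41502987  5.39018145] 37.57326227698185Traceback (most recent call last):
  File "<stdin>", line 9, in <module>
    return _quantile_unchecked(
        a, q, axis, out, overwrite_input, method, keepdims, weights)
    return _ureduce(a,
                    func=_quantile_ureduce_func,
    ...<5 lines>...
                    overwrite_input=overwrite_input,
                    method=method)
    r = func(a, **kwargs)
    result = _quantile(arr,
                       quantiles=q,
    ...<2 lines>...
                       out=out,
                       weights=wgt)
    slices_having_nans = np.isnan(arr[-1, ...])
                                  ~~~^^^^^^^^^
IndexError: index -1 is out of bounds for axis 0 with size 0
```

View pics/w7c.png

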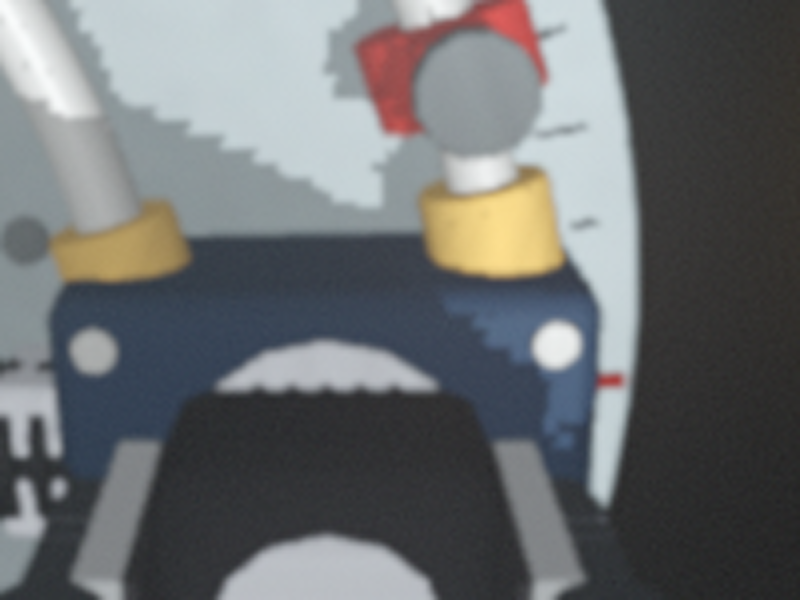

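The wrist view shows the bush face (crop y≈175) about 10 mm short of the collar, which agrees with the estimate of 1.264 rad for contact. I'll creep.

Call:
carry_out --commands '[0,0,-0.0013,-1.1,0,0,1,0,0,-0.0026,-1.6,0,0,1,0,0,-0.0039,-2.1,0,0,1,0,-0.0001,-0.0052,-2.6,0,0,1,0,-0.0001,-0.0065,-3.1,0,0,1,0,-0.0001,-0.0065,-3.1,0,0,1]'

```text
time: 10.0
tool_pos: [601.0, -162.2, 66.7]
tcp_rot: [-170.1, 89.9, 108.6]
ft_force: [-4.1, -1.5, 5.5]
finger_gap: 37.5
```

Call:
carry_out --commands '[0,0,-0.0008,-0.3,0,0,1,0,0,-0.0016,-0.6,0,0,1,0,0,-0.0016,-0.6,0,0,1]'

```text
time: 10.38
tool_pos: [600.7, -160.5, 66.7]
tcp_rot: [-167.9, 89.9, 111.4]
ft_force: [-4.5, -2.3, 4.5]
finger_gap: 37.5
```

```bash
python3 st.py; python3 w.py w8;python3 - <<'E'
from h import *
f=np.load("w8.npz");p=f["p"];cv2.imwrite("pics/w8c.png",cv2.resize(p[120:230,280:440,::-1],None,fx=4,fy=4,interpolation=cv2.INTER_CUBIC))
E
```

```text
10.375 [ 600.7 -160.5   66.7] [-4.5 -2.3  4.5] [-0.49  0.87  0.04] 37.525994351881295 q6 -29.0
r 150.3178962185098 th 1.2537329878499819
jaw-bearing -0.12150180106910469
10.375 [ 600.70532618 -160.48469561   66.71884937] [-4.4620002  -2.26947534  4.52292633] 37.525994351881295
```

View pics/w8c.png

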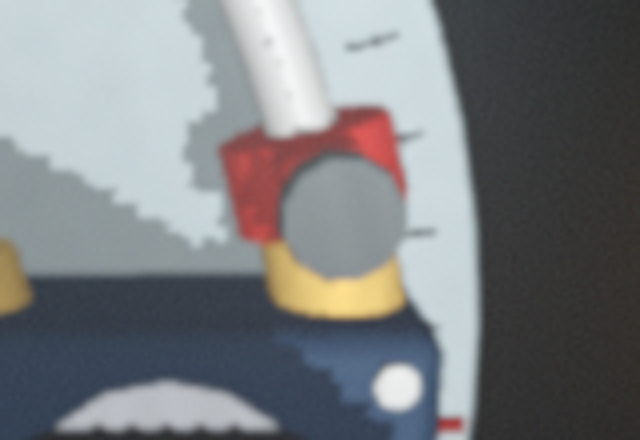

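Very near contact: the collar's lower edge meets the brass at crop (270,240), and the force is still only sliding friction. I'll creep in 1 mm calls and watch the tangential force (about −y).

Call:
carry_out --commands '[0,0,-0.0008,-0.3,0,0,1,0,0,-0.0008,-0.3,0,0,1]'

```text
time: 10.68
tool_pos: [600.6, -159.9, 66.7]
tcp_rot: [-167.9, 89.9, 111.7]
ft_force: [-3.8, -3.2, 5.0]
finger_gap: 37.7
```

Call:
carry_out --commands '[0,0,-0.0008,-0.3,0,0,1,0,0,-0.0008,-0.3,0,0,1]'

```text
time: 10.92
tool_pos: [600.6, -159.8, 66.7]
tcp_rot: [-163.1, 90.0, 116.8]
ft_force: [-3.0, -6.9, 3.6]
finger_gap: 37.2
```

Call:
carry_out --commands '[0,0,-0.0007,0,0,0,1,0,0,-0.0007,0,0,0,1]'

```text
time: 11.18
tool_pos: [600.6, -159.8, 66.7]
tcp_rot: [7.2, 90.0, -72.9]
ft_force: [-3.2, -6.4, 3.2]
finger_gap: 37.4
```

Firm contact: there was no advance, and the force is 6–7 N, above the 2–4 N of sliding. I'll open and lift away.

Call:
carry_out --commands '[0,0,0,0,0,0,-0.3,0,0,0,0,0,0,-0.3,0,0,0,0,0,0,-0.3,0,0,0,0,0,0,-0.3,-0.01,0,0,0,0,0,-0.3,-0.03,0,0,0,0,0,-0.3,-0.06,0,0,0,0,0,-0.3,-0.1,0,0,0,0,0,-0.3,-0.14,0,0,0,0,0,-0.3,-0.14,0,0,0,0,0,-0.3,-0.14,0,0,0,0,0,-0.3]'

```text
time: 12.55
tool_pos: [600.8, -159.9, 207.9]
tcp_rot: [51.9, 89.9, -28.2]
ft_force: [-0.1, 0.0, -0.7]
finger_gap: 55.3
```

```bash
python3 w.py w9;python3 - <<'E'
from h import *
f=np.load("w9.npz");p=f["p"];P=f["P"];cv2.imwrite("pics/w9c.png",cv2.resize(p[100:260,240:440,::-1],None,fx=4,fy=4,interpolation=cv2.INTER_CUBIC))
E
```

```text
12.55 [ 600.834994   -159.86594338  207.90664724] [-0.08469646  0.00968105 -0.71716554] 55.346476110274224
```

View pics/w9c.png

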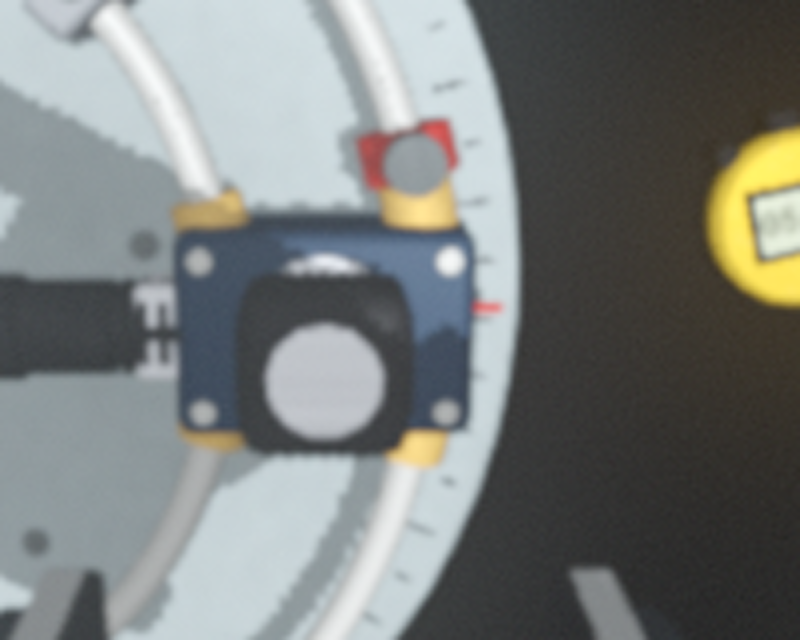

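The bush rests against the red collar at crop (410,185), no gap is visible, and the gripper is clear with the force near zero. I'll hand in.

```bash
python3 -c "
from bench import order; print(order.hand_in())"
```

```text
the job is handed in; nothing more can be done
None
```

The carriage is out of its dock and resting against the red stop collar. I let go of it, lifted clear and handed the job in at about 12.6 s. The hand-in gives no verdict.

- **Lock:** the test pull moved the carriage 8 mm at about 3 N with no hard stop. The lamp was already free, so I did not turn the knob.
- **Contact:** it stopped at about 1.258 rad by the arm's reading, against an estimate of 1.264 from the pictures. The force there was 6–7 N, above the sliding friction, and it did not advance further.
- **Final checks:** the last wrist picture shows the bush against the collar with no visible gap. The gripper stood 140 mm higher with the force near zero.
- **What was not checked:**
  - I last measured the collar at mid-run, and it had not moved. After contact I only viewed it and did not measure it again.
  - I did not measure the tin at the end. The arm never went near it.
- **What disagreed:** my first grip closed on top of the knob with about 6 N. The wrist depth showed the fingertips about 10–14 mm behind the reported TCP, where the text says 22 mm ahead. I went about 31 mm lower and the next grip held.

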